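# Change over the cupel press and lock its carriage

### The job

Change the press over: lift the finished bone ash cupel out of the pocket of the pulled-out carriage and stand it upright on the floor of the low wooden tray, then stand the steel mould upright in the empty pocket. Push the carriage fully home under the ram, then press its sprung locking knob down and turn it clockwise to its stop, so that it stays latched down with the bar in line with the carriage when you let go. Never tip the cupel over, and leave the mallet, the scoop and the punch where they are.

Things in the scene. Friction and masses are not known exactly. Their poses are not given: they have to be found in the camera images.
- press: Grey cast iron hand press, fixed. Bed 150 (x) by 500 (y) by 20 mm high, y -200 to +300 mm; origin on the bench, under the knob's axis when the carriage is home. +y is the way the carriage goes home. Over y = +150 hangs the ram, its end 125 mm above the bench; the head above it spans y +115 to +295, from 230 mm up. The curved lever stays up, unused.
- carriage (a joint): Steel carriage sliding on the bed: 0 = pulled out (start), 0.140 m = fully home under the ram. Plate 90 mm wide and 240 mm long, its top 36 mm above the bench. Stays where it is left; sliding it takes about 3 N.
- push_face (a point): On the carriage: middle of the outer face of its upturned steel end, a plate 80 mm wide, 8 mm thick, rising 34 mm above the carriage's top; the point is 20 mm above that top, 53 mm from the knob's axis on the side away from the ram. Axes as the press's; push it along +y.
- pocket (a point): On the carriage: centre of the pocket's floor (the carriage's top, 36 mm above the bench), 150 mm from the knob's axis towards the ram. The pocket is a 64 mm square with a rim 5 mm high and 6 mm wide. Axes as the press's. When the carriage is home it lies under the ram.
- knob_bar (a point): Locking knob on the carriage: centre of its grip bar, on the turning axis (z up). Bar 58 mm long (point's x), 14 mm thick (its y); the point is 12 mm under its top and 10 mm above the top face of the disc below (60 mm across), 87 mm above the bench with the knob up. Open, the bar is 0.37 rad clockwise of crosswise to the carriage; latched, in line with it.
- knob_depth (a joint): How far the knob is pressed, m: 0 = up (start), 0.014 = fully down. Spring force 6 N at the top, 13 N fully down. It goes down only when the carriage is home (a foot then enters a hole in the bed). Pressed past 0.011 m it is free to turn; less deep it cannot. Latched, it rises back to 0.005 m and stays there.
- knob_turn (a joint): Turn of the knob, rad, clockwise seen from above: 0 = open (start), 1.2 = at its stop, where it latches when let up.
- cupel: Finished grey bone ash cupel, a squat cup 40 mm across at the top, 38 mm at the foot and 30 mm high with a shallow dish on top, 60 g; starts in the pocket. Origin at the centre of its underside, z up.
- mould: Spare steel cupel mould, a plain round cup open at the top, 52 mm across and 40 mm high, wall 6 mm, about 350 g, standing on the bench beside the press. Origin at the centre of its underside, z up.
- tray: Low open wooden tray, 130 mm (x) by 110 mm (y) by 18 mm high, walls 6 mm, floor 6 mm thick, fixed to the bench. Origin at the centre of its underside.
- mallet: Wooden mallet standing on its head (68 mm across, 90 mm high), the handle 150 mm long sticking out level along its -x; leave alone. Origin under the head.
- scoop: Dented tin ash scoop, 100 by 75 mm, 35 mm high, with a 90 mm handle along its -x; leave alone. Origin under its middle.
- punch: Steel die punch, a spool 44 mm across and 65 mm high; leave alone. Origin at the centre of its underside.
Not all that is in view belongs to the job. Leave any orange or red look-alike of the mould alone.

How it is judged:
By the outcome, as a careful person would: the job done as asked, in the order asked, and still so for the second after the job is handed in, with the robot touching nothing.
It also fails if it takes over 72 s, if anything falls off the work surface, if the arm or the gripper's body presses on something with over 40 N, if the wrist force passes 120 N, or if a joint passes its speed limit or range.

### The arm

A 7-joint arm with a two-finger parallel gripper is mounted at the origin on the work surface. World frame = base frame: x ahead of the robot, y to its left, z up, the work surface at z = 0. Lengths are in m, angles in rad, forces in N, time in s.
With the tool pointing down it reaches from about 0.425 to 0.925 m from the base axis. Payload 6.8 kg.
Tool frame: the origin (TCP) lies at the very end of the fingers, on their centre line; the grasp point (between the pads) lies bot.grip_depth behind it (bot.grip_depth is the distance from the TCP to the grasp point, in m); z points along the fingers, y is the line along which they close (so a half turn about z gives the same grasp; the last joint's range is limited). The gripper opens to 85 mm and grips with 20 to 120 N. Pads are 22 mm wide; open, the fingers measure 114 mm over their backs; the gripper's body (76 mm by 85 mm) begins 54 mm behind the grasp point. The pads swing forward as they close: fully open they stand 13 mm farther back than shut.
Start: joints at [1.006, 0.477, 0.022, 1.555, -0.011, 1.109, -0.083], TCP at [0.298, -0.606, 0.231] pointing down, gripper open.
Joint ranges: [-2.96, 2.96], [-0.34, 2.1], [-1.41, 1.46], [0.24, 2.44], [-1.37, 4.51], [0.17, 1.92], [-2.96, 2.96]. Speed limits (rad/s): [2.39, 2.39, 3.14, 3.14, 3.14, 3.14, 3.14].

### API

Orientations are given as a unit quaternion [w, x, y, z].
In Python, from station import bot gives the robot as it stands.
- The arm moves only by the tool send_rows, never from a script. Its arguments are lists of equal length, an entry for each row: "slide": the shift along the tool's x, y, z in mm, a list of three; "roll": the turn about the tool's z in degrees; "claw": the opening, from 0 (shut) to 1 (fully open). A call has exactly 8 rows; each row is the pose to reach, as a shift and turn from the pose commanded when the call began, along the tool's axes at that moment; what a row does not reach only later rows make up. A row lasts 1/12 s, in which the tool goes at most 41.7 mm and 7.16 degrees, less where a joint would pass 70% of its speed; a pose out of reach is approached as far as the arm can. A call with a gripper value outside its range is refused whole. The fingers move at their own pace and stop on an object; "force" is the grip in N (left out, the last holds). Time passes only in rows, so rows that repeat a pose let the fingers close, or fill a call up. It gives the time, the measured TCP pose, the force, the opening and the grip force at its end, in the units of the state.
- bot.get_obs(): the state, without advancing time (a new reading comes with each control period).
- bot.read_camera(name): name is "scene" or "top"; returns the picture (384x512x3 uint8, red, green, blue); there is no depth.
- bot.camera_model(name): a dict with "camera_matrix" (3x3 intrinsics, pixels), "camera_from_world" (4x4, takes a point from world to camera coordinates). Camera axes: x right, y down, z forward; pixel columns grow to the right and rows downward; lengths in m; the calibration is good to about 2 mm. A picture is of the moment at which its call begins. camera_model takes no time and is no camera call.
- bot.hand_in(): hands the job in; it is judged then, once.
The state is a dict: "t": time; "q": joint angles; "joint_vel": joint speeds; "joint_torque": joint torques, N m; "eef_pos": TCP position; "tool_rot": TCP orientation; "contact_force": force on the tool from outside, world axes, zero at the start; "torque": the same for the moment, N m; "gripper_width": opening from 0.0 (shut) to 1.0 (fully open); "grasp_force": force on a finger pad.
Only numpy, scipy, OpenCV 4.12 (cv2) and the standard library are available. Lean on these libraries where they do the work, as an engineer would, in place of code of your own. Each camera call takes 0.05 s, during which the arm holds its last target. There are 200 camera calls.

## Working session

There is one attempt and no reset: what is moved stays moved. The work goes in short steps, Python scripts to look and compute and a tool call to move; the robot and the scene stay as the last step left them, time stands still between calls to the robot, and variables do not carry over. Pictures are saved under pics/ and viewed, at most 12 in all, crops included, and the job is handed in when it is done.

Besides the shell and the picture viewer there is one more tool, called as name([rows], argument=value, ...), one row to a line, values as JSON. send_rows: Moves the arm, as the interface text tells. Its arguments: {"type":"object","properties":{"slide":{"type":"array","items":{"type":"array","items":{"type":"number"}}},"roll":{"type":"array","items":{"type":"number"}},"claw":{"type":"array","items":{"type":"number"}},"force":{"type":"number"}},"required":["slide","roll","claw"]}

```bash
mkdir -p pics; python3 - <<'E'
from station import bot
import cv2,numpy as np
for n in("scene","top"):
    cv2.imwrite(f"pics/{n}0.png",cv2.resize(bot.read_camera(n)[:,:,::-1],(800,600),interpolation=cv2.INTER_CUBIC))
    m=bot.camera_model(n);print(n,np.round(m["camera_matrix"],1).tolist(),np.round(m["camera_from_world"],3).tolist())
o=bot.get_obs();print(o["eef_pos"],o["tool_rot"],bot.grip_depth,o["t"])
E
```

```text
scene [[390.4, 0.0, 257.6], [0.0, 390.4, 189.6], [0.0, 0.0, 1.0]] [[-0.2, 0.98, -0.011, 0.139], [0.599, 0.113, -0.793, -0.216], [-0.776, -0.165, -0.609, 1.649], [0.0, 0.0, 0.0, 1.0]]
top [[408.2, 0.0, 255.9], [0.0, 408.2, 193.2], [0.0, 0.0, 1.0]] [[-0.022, -1.0, 0.014, -0.017], [-0.997, 0.021, -0.077, 0.506], [0.076, -0.015, -0.997, 1.362], [0.0, 0.0, 0.0, 1.0]]
[ 0.29748149 -0.60532379  0.23041671] [-7.87651790e-04  9.74029202e-01  2.26420940e-01 -2.26819271e-04] 0.0187 0.1
```

View pics/scene0.png

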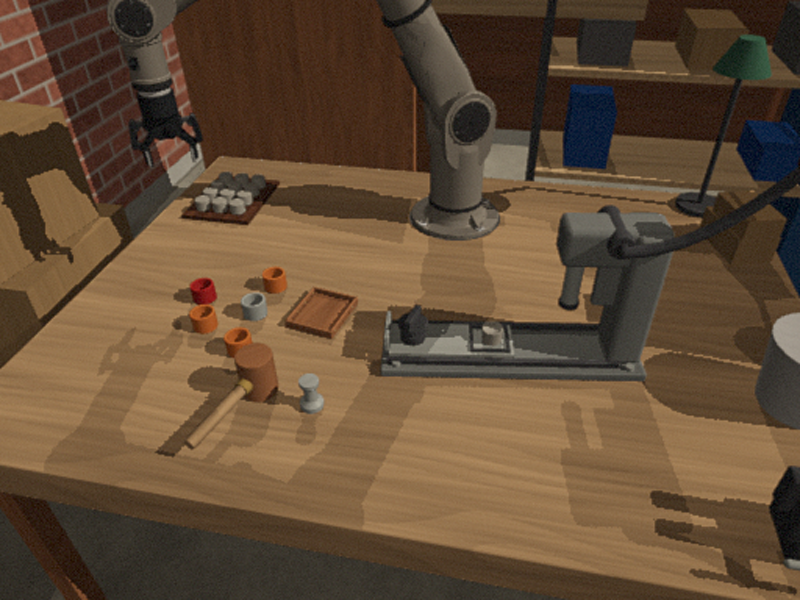

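View pics/top0.png

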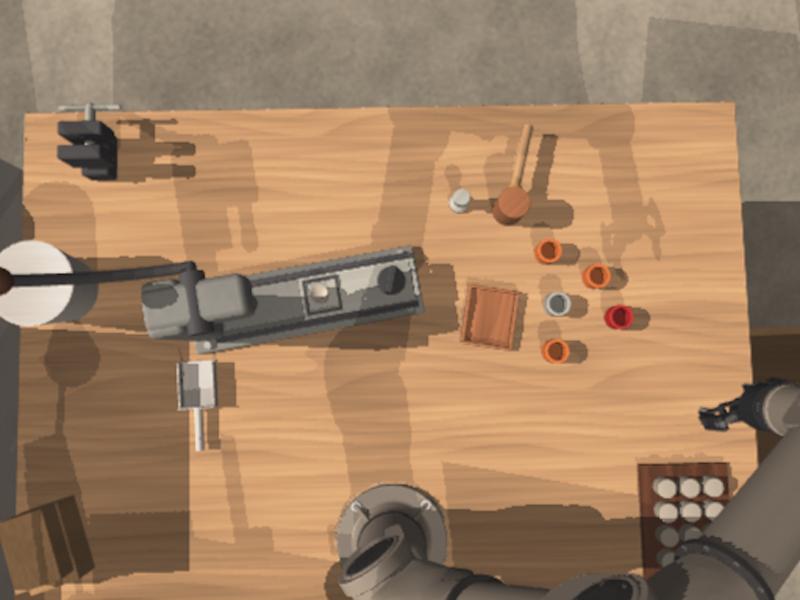

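The scene view shows the cupel in the pocket at (491,333), the knob at (412,325), the grey mould at (253,307) and the tray at (322,312). In the top view they are at (322,292), (391,279), (557,304) and (491,317). Next I measure on magnified crops.

```bash
cat > h.py <<'E'
from station import bot
import numpy as np,cv2
def ray(n,u,v):
    m=bot.camera_model(n);T=np.array(m["camera_from_world"]);K=np.array(m["camera_matrix"])
    R=T[:3,:3];return -R.T@T[:3,3], R.T@np.linalg.inv(K)@[u,v,1.]
def onz(n,u,v,z):
    c,d=ray(n,u,v);return c+d*(z-c[2])/d[2]
def two(a,b):
    c,d=ray("scene",*a);e,f=ray("top",*b);d=d/np.linalg.norm(d);f=f/np.linalg.norm(f)
    s=np.linalg.lstsq(np.c_[d,-f],e-c,rcond=None)[0];p=c+s[0]*d;q=e+s[1]*f
    return (p+q)/2,np.linalg.norm(p-q)
def proj(n,p):
    m=bot.camera_model(n);T=np.array(m["camera_from_world"]);K=np.array(m["camera_matrix"])
    x=K@(T[:3,:3]@p+T[:3,3]);return x[:2]/x[2]
def crop(n,x,y,w,h,k,f,im=None):
    im=bot.read_camera(n) if im is None else im
    cv2.imwrite("pics/"+f,cv2.resize(im[y:y+h,x:x+w,::-1],None,fx=k,fy=k,interpolation=cv2.INTER_CUBIC));return im
E
python3 - <<'E'
from h import *
t=crop("top",188,150,90,75,8,"t1.png")
s=crop("scene",240,190,92,58,8,"s1.png")
a=t[184:206,346:368]; 
hsv=cv2.cvtColor(t,cv2.COLOR_RGB2HSV)
# mould: low saturation in its window
w=hsv[180:208,344:370]; m=(w[...,1]<70).astype(np.uint8)
n,l,st,c=cv2.connectedComponentsWithStats(m)
for i in range(1,n):
    if st[i][4]>15: print("mould",st[i],c[i]+[344,180],onz("top",*(c[i]+[344.,180.]),.035))
# tray
w=hsv[178:228,290:338]; m=((w[...,0]<11)&(w[...,1]>120)).astype(np.uint8)
cs=max(cv2.findContours(m,0,2)[0],key=cv2.contourArea); r=cv2.minAreaRect(cs);b=cv2.boxPoints(r)+[290,178]
P=np.array([onz("top",*q,.018) for q in b]);print("tray",np.round(P,3).tolist(),P.mean(0),np.linalg.norm(np.diff(P,axis=0),axis=1))
E
```

```text
mould [  4   7  18  15 219] [356.23287671 194.15068493] [ 0.49381545 -0.36455756  0.035     ]
tray [[0.529, -0.223, 0.018], [0.529, -0.233, 0.018], [0.519, -0.233, 0.018], [0.519, -0.222, 0.018]] [ 0.52399067 -0.22773308  0.018     ] [0.01022347 0.01024385 0.01021766]
```

View pics/t1.png

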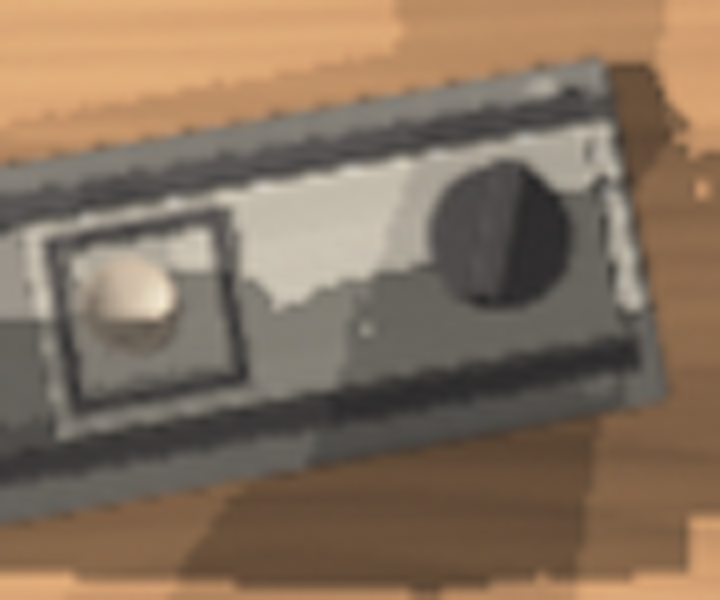

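View pics/s1.png

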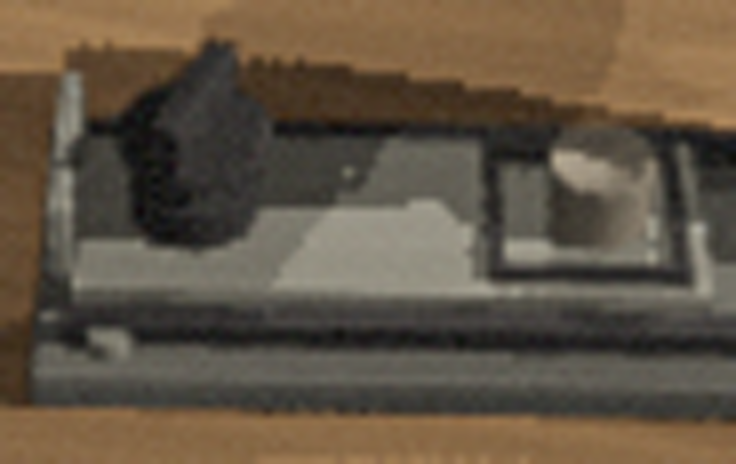

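The top crop shows the pocket frame with corners near (45,240), (228,209), (245,382) and (70,412), the cupel top at (130,290) and the knob disc at (500,235). The bed edges run (0,165)–(602,62) and (0,524)–(665,398). In the scene crop the cupel top is near (603,157) and the bar top near (218,42).

```bash
python3 - <<'E'
from h import *
T=lambda X,Y,z:onz("top",188+(X+.5)/8-.5,150+(Y+.5)/8-.5,z)
S=lambda X,Y,z:onz("scene",240+(X+.5)/8-.5,190+(Y+.5)/8-.5,z)
e1=[T(0,165,.02),T(602,62,.02)];e2=[T(0,524,.02),T(665,398,.02)]
for e in (e1,e2):
    d=e[0]-e[1];print("edge yaw of press +y from world y (ccw)",-np.degrees(np.arctan2(d[0],d[1])))
c=[T(*q,.041) for q in((45,240),(228,209),(245,382),(70,412))];print("pocket",np.mean(c,0),np.linalg.norm(np.diff(c,axis=0),axis=1))
print("knob disc",T(500,235,.077),"bar ctr?",T(507,215,.099))
print("cupel top",T(130,292,.066),S(603,157,.066))
print("end plate mid",T(622,225,.07),"bed corners",T(602,62,.02),T(665,400,.02))
print("end plate scene top corners",S(72,75,.07),S(55,150,.07))
k=T(500,235,.077);p=np.mean(c,0);d=p-k;print("knob->pocket",np.linalg.norm(d[:2]),-np.degrees(np.arctan2(d[0],d[1])))
im=bot.read_camera("top");im2=bot.read_camera("scene")
a=cv2.resize(im[168:238,286:376],None,fx=8,fy=8,interpolation=2)[...,::-1]
cv2.imwrite("pics/t2.png",a)
# mould red/orange centres not needed; scene mould
hsv=cv2.cvtColor(im2,cv2.COLOR_RGB2HSV)[184:208,150:176]
m=(hsv[...,1]<70).astype(np.uint8);n,l,st,cc=cv2.connectedComponentsWithStats(m)
for i in range(1,n):
    if st[i][4]>15: print("mould scene",st[i],cc[i]+[150,184],onz("scene",*(cc[i]+[150.,184.]),.02))
E
```

```text
edge yaw of press +y from world y (ccw) 8.683082459193438
edge yaw of press +y from world y (ccw) 9.543536499925251
pocket [0.52299575 0.1383076  0.041     ] [0.07719846 0.07275341 0.07355082]
knob disc [ 0.54763787 -0.00915037  0.077     ] bar ctr? [ 0.55316071 -0.01207699  0.099     ]
cupel top [0.52848531 0.1424908  0.066     ] [0.52132667 0.14210068 0.066     ]
end plate mid [ 0.55153071 -0.0591257   0.07      ] bed corners [ 0.62724069 -0.05420502  0.02      ] [ 0.48249238 -0.07753247  0.02      ]
end plate scene top corners [ 0.51534248 -0.06490316  0.07      ] [ 0.56066213 -0.06137484  0.07      ]
knob->pocket 0.1495027998076607 9.48719249107423
mould scene [  4   3  17  18 249] [162.30120482 195.73493976] [ 0.49244551 -0.36929701  0.02      ]
```

View pics/t2.png

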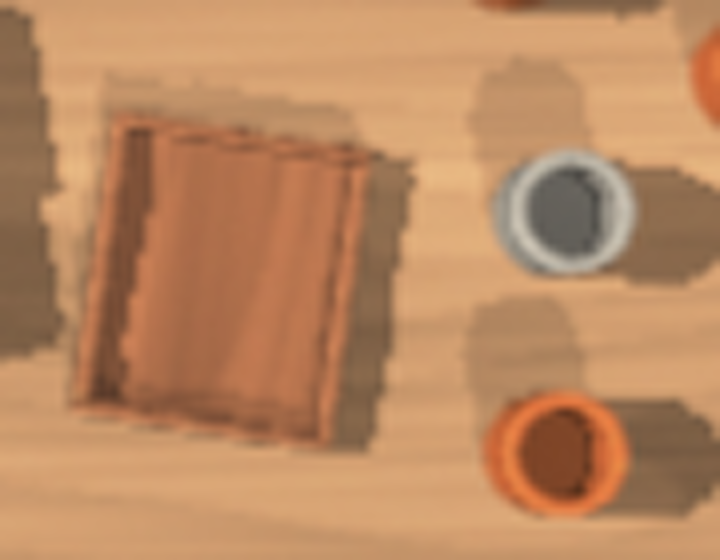

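The tray corners in this crop are (118,115), (375,155), (325,442) and (75,405). The grey mould rim is centred at (572,213).

```bash
cat >> h.py <<'E'
from scipy.spatial.transform import Rotation as Ro
def go(*wps):
    """wps (x,y,z,yaw of tool y in deg or None): slide mm and roll deg from the present pose"""
    o=bot.get_obs();w,x,y,z=o["tool_rot"];R=Ro.from_quat([x,y,z,w]).as_matrix();a=np.degrees(np.arctan2(R[1,1],R[0,1]))
    print("t",round(o["t"],2),"pos",np.round(o["eef_pos"],4),"yaw",round(a,2),"F",np.round(o["contact_force"],1),"w",round(o["gripper_width"],3),"g",np.round(o["grasp_force"],1),"q7",round(o["q"][6],2),"tilt",np.round(R[:,2],3))
    for p in wps: print(p,"->",np.round(R.T@(np.array(p[:3])-o["eef_pos"])*1e3,1).tolist(),None if p[3] is None else round((a-p[3]+180)%360-180,1))
E
python3 - <<'E'
from h import *
T=lambda X,Y,z:onz("top",286+(X+.5)/8-.5,168+(Y+.5)/8-.5,z)
c=[T(*q,.018) for q in((118,115),(375,155),(325,442),(75,405))]
print("tray",np.mean(c,0),np.linalg.norm(np.diff(c,axis=0),axis=1),np.degrees(np.arctan2(*(c[0]-c[3])[1::-1])))
print("mould",T(572,213,.04))
go((.5,-.3,.23,-80.7),(.526,.142,.15,-80.7))
E
```

```text
tray [ 0.46994319 -0.22250194  0.018     ] [0.11061189 0.12385487 0.10673781] -10.109922644118042
mould [ 0.4932897  -0.36602419  0.04      ]
t 0.3 pos [ 0.2977 -0.6056  0.231 ] yaw -63.83 F [-1.5  0.5 -1.4] w 1.002 g 0.0 q7 -0.08 tilt [-0.     0.001 -1.   ]
(0.5, -0.3, 0.23, -80.7) -> [316.4, -185.1, 1.1] 16.9
(0.526, 0.142, 0.15, -80.7) -> [534.7, -570.2, 81.3] 16.9
```

send_rows([
  [316,-185,1],
  [316,-185,1],
  [316,-185,1],
  [316,-185,1],
  [316,-185,1],
  [316,-185,1],
  [316,-185,1],
  [316,-185,1],
], roll=[7,14,16.9,16.9,16.9,16.9,16.9,16.9], claw=[1,1,1,1,1,1,1,1], force=40)

```text
t: 0.97
eef_pos: [0.4824, -0.326, 0.2307]
tool_rot: [0.0, 0.997, 0.081, 0.0]
contact_force: [0.2, -0.4, -0.8]
gripper_width: 1.001
grasp_force: 0.0
```

```bash
python3 -c "
from h import *
go((.5,-.3,.23,-80.7),(.526,.142,.15,-80.7))"
```

```text
t 0.97 pos [ 0.4824 -0.326   0.2307] yaw -80.74 F [ 0.2 -0.4 -0.8] w 1.001 g 0.0 q7 -0.93 tilt [ 0. -0. -1.]
(0.5, -0.3, 0.23, -80.7) -> [21.5, -22.8, 0.7] -0.0
(0.526, 0.142, 0.15, -80.7) -> [118.3, -454.9, 80.5] -0.0
```

send_rows([
  [80,-310,30],
  [80,-310,30],
  [80,-310,30],
  [80,-310,30],
  [80,-310,30],
  [80,-310,30],
  [80,-310,30],
  [80,-310,30],
], roll=[0,0,0,0,0,0,0,0], claw=[1,1,1,1,1,1,1,1])

```text
t: 1.63
eef_pos: [0.5105, -0.0048, 0.2004]
tool_rot: [-0.001, 0.997, 0.082, 0.0]
contact_force: [-0.1, -0.1, -0.7]
gripper_width: 1.004
grasp_force: 0.0
```

```bash
python3 -c "
from h import *
go((.526,.142,.15,-80.7))"
```

```text
t 1.63 pos [ 0.5105 -0.0048  0.2004] yaw -80.55 F [-0.1 -0.1 -0.7] w 1.004 g 0.0 q7 -1.58 tilt [ 0.001  0.001 -1.   ]
(0.526, 0.142, 0.15, -80.7) -> [39.4, -142.2, 50.6] 0.2
```

send_rows([
  [20,-40,10],
  [39,-80,20],
  [39,-115,35],
  [39,-142,50],
  [39,-142,50],
  [39,-142,50],
  [39,-142,50],
  [39,-142,50],
], roll=[0,0,0,0,0,0,0,0], claw=[1,1,1,1,1,1,1,1])

```text
t: 2.3
eef_pos: [0.5269, 0.1359, 0.1509]
tool_rot: [0.0, 0.997, 0.08, 0.0]
contact_force: [0.6, -0.3, 0.9]
gripper_width: 1.0
grasp_force: 0.0
```

```bash
python3 -c "
from h import *
im=crop('scene',240,130,100,75,8,'s2.png')
print(proj('scene',np.array([.526,.142,.066])))
go((.526,.142,.041,-80.7))"
```

```text
[314.77070693 210.171172  ]
t 2.35 pos [0.527  0.1357 0.151 ] yaw -80.89 F [-0.6 -0.1  0.3] w 1.003 g 0.0 q7 -1.89 tilt [ 0.001 -0.001 -1.   ]
(0.526, 0.142, 0.041, -80.7) -> [-0.1, -6.4, 110.0] -0.2
```

View pics/s2.png

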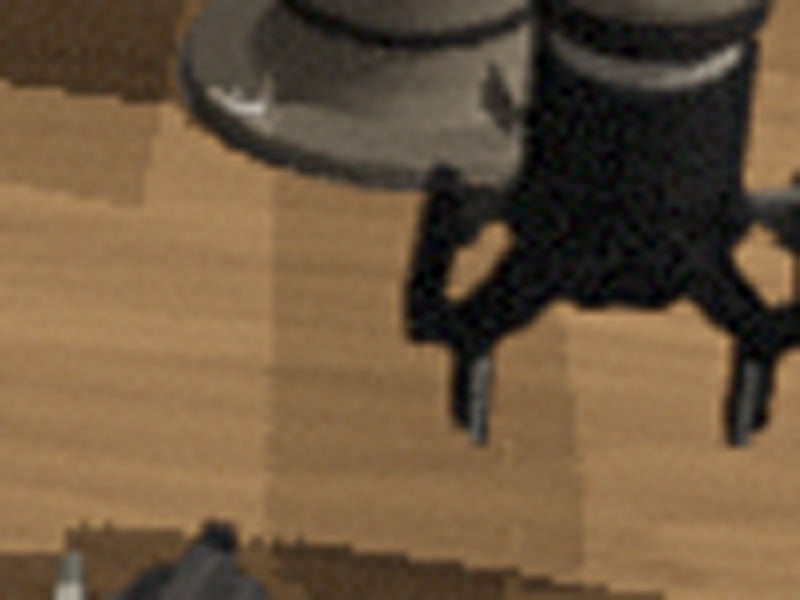

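The picture shows the open gripper with its tips at (478,440) and (738,440) px, clear above the pocket. I'll descend.

send_rows([
  [0,-6,20],
  [0,-6,45],
  [0,-6,70],
  [0,-6,90],
  [0,-6,102],
  [0,-6,109],
  [0,-6,109],
  [0,-6,109],
], roll=[0,0,0,0,0,0,0,0], claw=[1,1,1,1,1,1,1,1])

```text
t: 3.02
eef_pos: [0.526, 0.1432, 0.0421]
tool_rot: [-0.0, 0.997, 0.08, 0.0]
contact_force: [-0.7, 0.2, 0.9]
gripper_width: 1.003
grasp_force: 0.0
```

send_rows([
  [0,0,0],
  [0,0,0],
  [0,0,0],
  [0,0,0],
  [0,0,0],
  [0,0,0],
  [0,0,0],
  [0,0,0],
], roll=[0,0,0,0,0,0,0,0], claw=[0.8,0.7,0.6,0.5,0.4,0.3,0.3,0.3], force=30)

```text
t: 3.68
eef_pos: [0.5257, 0.1435, 0.0421]
tool_rot: [-0.0, 0.997, 0.081, 0.0]
contact_force: [-1.3, -0.6, 6.3]
gripper_width: 0.444
grasp_force: 29.6
```

send_rows([
  [0,0,-5],
  [0,0,-15],
  [0,0,-30],
  [0,0,-50],
  [0,0,-72],
  [0,0,-90],
  [0,0,-100],
  [0,0,-100],
], roll=[0,0,0,0,0,0,0,0], claw=[0.3,0.3,0.3,0.3,0.3,0.3,0.3,0.3])

```text
t: 4.35
eef_pos: [0.5268, 0.1439, 0.1441]
tool_rot: [-0.001, 0.997, 0.081, 0.002]
contact_force: [1.1, 0.4, -0.0]
gripper_width: 0.444
grasp_force: 30.2
```

```bash
python3 -c "
from h import *
go((.470,-.2225,.14,-100),(.470,-.2225,.013,-100))"
```

```text
t 4.35 pos [0.5268 0.1439 0.1441] yaw -80.74 F [ 1.1  0.4 -0. ] w 0.444 g 30.2 q7 -1.91 tilt [ 0.004  0.001 -1.   ]
(0.47, -0.2225, 0.14, -100) -> [-115.0, 352.5, 3.3] 19.3
(0.47, -0.2225, 0.013, -100) -> [-115.6, 352.6, 130.3] 19.3
```

send_rows([
  [-4,12,0],
  [-13,40,0],
  [-24,75,0],
  [-36,110,0],
  [-48,145,0],
  [-60,180,0],
  [-70,210,0],
  [-76,230,0],
], roll=[0,0,0,0,0,0,0,0], claw=[0.3,0.3,0.3,0.3,0.3,0.3,0.3,0.3])

```text
t: 5.02
eef_pos: [0.4843, -0.1005, 0.1398]
tool_rot: [0.0, 0.997, 0.079, -0.002]
contact_force: [-0.3, -0.2, -0.4]
gripper_width: 0.444
grasp_force: 30.3
```

```bash
python3 -c "
from h import *
go((.470,-.2225,.06,-100),(.470,-.2225,.013,-100))"
```

```text
t 5.02 pos [ 0.4843 -0.1005  0.1398] yaw -80.98 F [-0.3 -0.2 -0.4] w 0.444 g 30.3 q7 -1.41 tilt [-0.004 -0.001 -1.   ]
(0.47, -0.2225, 0.06, -100) -> [-32.9, 118.2, 80.0] 19.0
(0.47, -0.2225, 0.013, -100) -> [-32.7, 118.1, 127.0] 19.0
```

send_rows([
  [-5,18,0],
  [-12,45,5],
  [-20,75,20],
  [-27,97,40],
  [-31,111,60],
  [-33,118,75],
  [-33,118,80],
  [-33,118,80],
], roll=[3,6,10,14,17,19,19,19], claw=[0.3,0.3,0.3,0.3,0.3,0.3,0.3,0.3])

```text
t: 5.68
eef_pos: [0.472, -0.2172, 0.0595]
tool_rot: [-0.001, 0.996, -0.085, -0.002]
contact_force: [-0.4, 0.1, -0.8]
gripper_width: 0.446
grasp_force: 30.3
```

```bash
python3 -c "
from h import *
go((.470,-.2225,.06,-100),(.470,-.2225,.0125,-100))"
```

```text
t 5.68 pos [ 0.472  -0.2172  0.0595] yaw -99.77 F [-0.4  0.1 -0.8] w 0.446 g 30.3 q7 -1.47 tilt [-0.004  0.001 -1.   ]
(0.47, -0.2225, 0.06, -100) -> [-1.1, 5.6, -0.5] 0.2
(0.47, -0.2225, 0.0125, -100) -> [-0.9, 5.7, 47.0] 0.2
```

send_rows([
  [-1,5,12],
  [-1,5,24],
  [-1,5,34],
  [-1,5,40],
  [-1,5,44],
  [-1,5,46],
  [-1,5,47],
  [-1,5,47],
], roll=[0,0,0,0,0,0,0,0], claw=[0.3,0.3,0.3,0.3,0.3,0.3,0.3,0.3])

```text
t: 6.35
eef_pos: [0.4722, -0.2223, 0.0146]
tool_rot: [0.0, 0.996, -0.085, 0.0]
contact_force: [0.8, -0.0, -1.7]
gripper_width: 0.447
grasp_force: 30.3
```

```bash
python3 -c "
from h import *
go((.470,-.2225,.0115,-100))"
```

```text
t 6.35 pos [ 0.4722 -0.2223  0.0146] yaw -99.71 F [ 0.8 -0.  -1.7] w 0.447 g 30.3 q7 -1.47 tilt [ 0. -0. -1.]
(0.47, -0.2225, 0.0115, -100) -> [-2.1, 0.6, 3.1] 0.3
```

send_rows([
  [0,0,1],
  [0,0,2],
  [0,0,2.5],
  [0,0,2.5],
  [0,0,2.5],
  [0,0,2.5],
  [0,0,2.5],
  [0,0,2.5],
], roll=[0,0,0,0,0,0,0,0], claw=[0.3,0.3,0.3,0.3,0.3,0.3,0.3,0.3])

```text
t: 7.02
eef_pos: [0.4721, -0.2225, 0.0121]
tool_rot: [0.0, 0.996, -0.085, 0.0]
contact_force: [-1.1, 1.2, 4.4]
gripper_width: 0.44
grasp_force: 30.6
```

send_rows([
  [0,0,0],
  [0,0,0],
  [0,0,0],
  [0,0,0],
  [0,0,0],
  [0,0,0],
  [0,0,0],
  [0,0,0],
], roll=[0,0,0,0,0,0,0,0], claw=[0.47,0.5,0.54,0.58,0.62,0.62,0.62,0.62])

```text
t: 7.68
eef_pos: [0.4719, -0.2224, 0.0119]
tool_rot: [-0.0, 0.996, -0.085, -0.0]
contact_force: [-0.7, -0.9, -0.3]
gripper_width: 0.617
grasp_force: 0.0
```

send_rows([
  [0,0,-8],
  [0,0,-20],
  [0,0,-35],
  [0,0,-55],
  [0,0,-75],
  [0,0,-90],
  [0,0,-100],
  [0,0,-100],
], roll=[0,0,0,0,0,0,0,0], claw=[0.62,0.62,0.62,0.62,0.8,1,1,1])

```text
t: 8.35
eef_pos: [0.4735, -0.223, 0.1148]
tool_rot: [0.001, 0.996, -0.085, 0.002]
contact_force: [-0.1, -0.4, 0.3]
gripper_width: 0.999
grasp_force: 0.0
```

```bash
python3 -c "
from h import *
go((.493,-.3665,.11,-80.7),(.493,-.3665,.012,-80.7))"
```

```text
t 8.35 pos [ 0.4735 -0.223   0.1148] yaw -99.74 F [-0.1 -0.4  0.3] w 0.999 g 0.0 q7 -1.45 tilt [ 0.005 -0.002 -1.   ]
(0.493, -0.3665, 0.11, -80.7) -> [43.5, 138.1, 5.2] -19.0
(0.493, -0.3665, 0.012, -80.7) -> [43.0, 138.0, 103.2] -19.0
```

send_rows([
  [8,25,0],
  [20,60,0],
  [32,98,0],
  [40,126,0],
  [43,138,0],
  [43,138,20],
  [43,138,40],
  [43,138,40],
], roll=[-3,-7,-12,-16,-19,-19,-19,-19], claw=[1,1,1,1,1,1,1,1])

```text
t: 9.02
eef_pos: [0.4881, -0.3643, 0.0676]
tool_rot: [-0.002, 0.997, 0.081, -0.003]
contact_force: [-0.7, 0.6, -0.2]
gripper_width: 1.0
grasp_force: 0.0
```

```bash
python3 -c "
from h import *
im=crop('scene',145,150,92,69,8,'s3.png')
go((.493,-.3665,.012,-80.7))"
```

```text
t 9.07 pos [ 0.489  -0.3644  0.0694] yaw -80.73 F [-0.3  0.6  0.3] w 1.001 g 0.0 q7 -0.94 tilt [-0.005  0.003 -1.   ]
(0.493, -0.3665, 0.012, -80.7) -> [3.8, 2.9, 57.4] -0.0
```

View pics/s3.png

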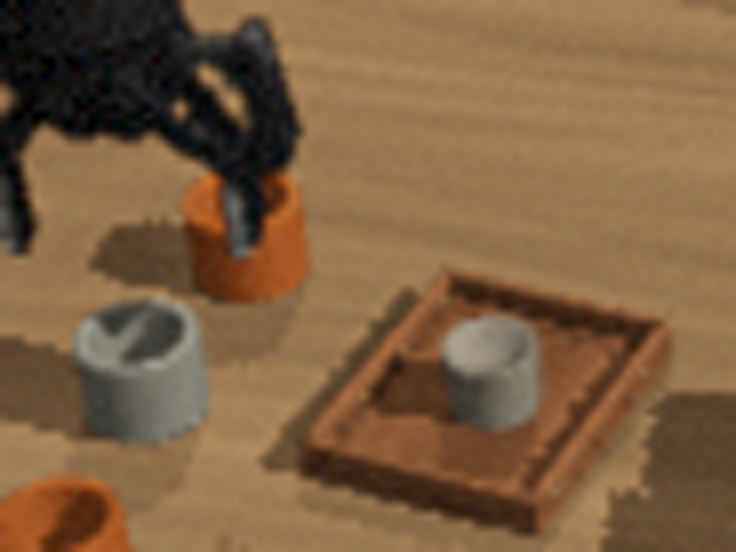

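The cupel stands upright in the tray at (492,370) px. The mould at (140,370) lies between the open fingers. I'll descend and grip it.

send_rows([
  [4,3,5],
  [4,3,15],
  [4,3,28],
  [4,3,40],
  [4,3,49],
  [4,3,54],
  [4,3,56],
  [4,3,56],
], roll=[0,0,0,0,0,0,0,0], claw=[1,1,1,1,1,1,1,1])

```text
t: 9.73
eef_pos: [0.4951, -0.3677, 0.0152]
tool_rot: [-0.0, 0.997, 0.081, -0.0]
contact_force: [-0.6, 0.1, 0.1]
gripper_width: 0.999
grasp_force: 0.0
```

send_rows([
  [0,0,0],
  [0,0,0],
  [0,0,0],
  [0,0,0],
  [0,0,0],
  [0,0,0],
  [0,0,0],
  [0,0,0],
], roll=[0,0,0,0,0,0,0,0], claw=[0.85,0.75,0.65,0.55,0.45,0.45,0.45,0.45], force=60)

```text
t: 10.4
eef_pos: [0.4959, -0.3685, 0.017]
tool_rot: [0.0, 0.997, 0.081, 0.001]
contact_force: [-1.1, 0.4, 5.9]
gripper_width: 0.582
grasp_force: 62.1
```

send_rows([
  [0,0,-5],
  [0,0,-18],
  [0,0,-38],
  [0,0,-62],
  [0,0,-88],
  [0,0,-112],
  [0,0,-130],
  [0,0,-135],
], roll=[0,0,0,0,0,0,0,0], claw=[0.45,0.45,0.45,0.45,0.45,0.45,0.45,0.45])

```text
t: 11.07
eef_pos: [0.4969, -0.3689, 0.1551]
tool_rot: [0.002, 0.997, 0.081, 0.002]
contact_force: [0.5, -0.8, -2.3]
gripper_width: 0.586
grasp_force: 63.3
```

```bash
python3 -c "
from h import *
go((.5255,.139,.15,-80.7))"
```

```text
t 11.07 pos [ 0.4969 -0.3689  0.1551] yaw -80.73 F [ 0.5 -0.8 -2.3] w 0.586 g 63.3 q7 -0.92 tilt [ 0.005 -0.003 -1.   ]
(0.5255, 0.139, 0.15, -80.7) -> [110.0, -496.7, 3.7] -0.0
```

send_rows([
  [3,-12,0],
  [9,-40,0],
  [17,-75,0],
  [25,-112,0],
  [33,-150,0],
  [41,-188,0],
  [49,-222,0],
  [55,-250,0],
], roll=[0,0,0,0,0,0,0,0], claw=[0.45,0.45,0.45,0.45,0.45,0.45,0.45,0.45])

```text
t: 11.73
eef_pos: [0.5079, -0.108, 0.1495]
tool_rot: [-0.001, 0.997, 0.082, -0.001]
contact_force: [1.9, -0.5, -3.3]
gripper_width: 0.583
grasp_force: 63.3
```

send_rows([
  [8,-36,0],
  [16,-74,0],
  [25,-112,0],
  [34,-150,0],
  [43,-188,0],
  [50,-220,0],
  [54,-240,0],
  [55,-245,0],
], roll=[0,0,0,0,0,0,0,0], claw=[0.45,0.45,0.45,0.45,0.45,0.45,0.45,0.45])

```text
t: 12.4
eef_pos: [0.5221, 0.1444, 0.1497]
tool_rot: [-0.001, 0.996, 0.085, -0.001]
contact_force: [-0.4, 1.1, -4.7]
gripper_width: 0.587
grasp_force: 63.4
```

```bash
python3 -c "
from h import *
go((.5255,.139,.085,-80.7))"
```

```text
t 12.4 pos [0.5221 0.1444 0.1497] yaw -80.3 F [-0.4  1.1 -4.7] w 0.587 g 63.4 q7 -1.91 tilt [-0.002  0.002 -1.   ]
(0.5255, 0.139, 0.085, -80.7) -> [2.6, 6.1, 64.7] 0.4
```

send_rows([
  [2,3,8],
  [3,4,20],
  [3,4,35],
  [3,4,48],
  [3,4,58],
  [3,4,63],
  [3,4,65],
  [3,4,65],
], roll=[0,0,0,0,0,0,0,0], claw=[0.45,0.45,0.45,0.45,0.45,0.45,0.45,0.45])

```text
t: 13.07
eef_pos: [0.5276, 0.134, 0.0852]
tool_rot: [0.0, 0.997, 0.08, -0.001]
contact_force: [0.1, 0.8, -2.7]
gripper_width: 0.584
grasp_force: 63.3
```

```bash
python3 -c "
from h import *
im=crop('scene',240,165,100,75,8,'s4.png')
print((proj('scene',np.array([.5233,.139,.068]))-[240,165])*8)
go((.5255,.139,.0525,-80.7))"
```

```text
[591.21664684 351.79636424]
t 13.12 pos [0.528  0.1344 0.0859] yaw -80.77 F [-0.5  0.  -3.4] w 0.582 g 63.3 q7 -1.93 tilt [-0. -0. -1.]
(0.5255, 0.139, 0.0525, -80.7) -> [-1.7, -5.0, 33.4] -0.1
```

View pics/s4.png

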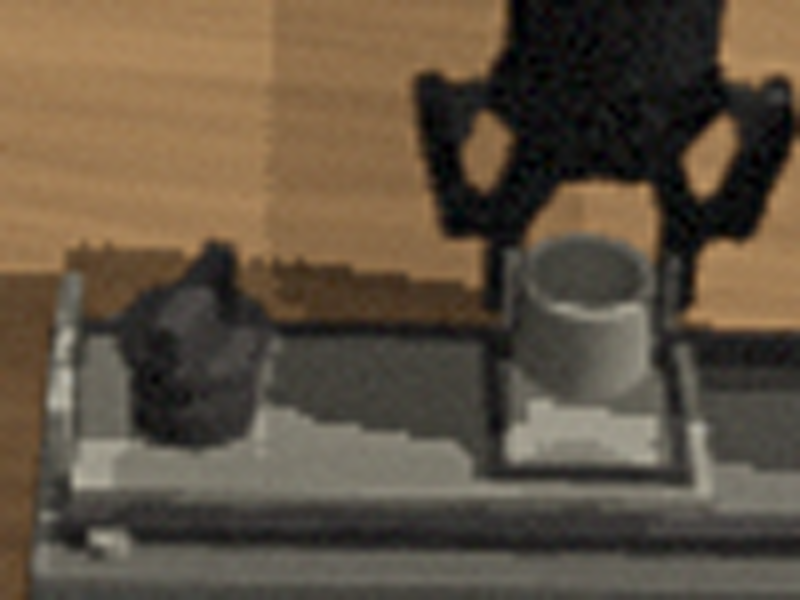

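The mould hangs over the pocket, with its lowest edge at (585,398) px. It sits about 3–4 mm too far in +x and −y, so I correct that while lowering.

send_rows([
  [-1,-2,2],
  [-3,-4,6],
  [-3,-4,12],
  [-3,-4,18],
  [-3,-4,24],
  [-3,-4,28],
  [-3,-4,31],
  [-3,-4,31],
], roll=[0,0,0,0,0,0,0,0], claw=[0.45,0.45,0.45,0.45,0.45,0.45,0.45,0.45])

```text
t: 13.78
eef_pos: [0.5238, 0.1381, 0.054]
tool_rot: [0.0, 0.997, 0.081, -0.001]
contact_force: [1.4, -0.1, -3.4]
gripper_width: 0.586
grasp_force: 63.4
```

```bash
python3 -c "
from h import *
go((.5245,.139,.0525,-80.7))"
```

```text
t 13.78 pos [0.5238 0.1381 0.054 ] yaw -80.73 F [ 1.4 -0.1 -3.4] w 0.586 g 63.4 q7 -1.96 tilt [-0.001 -0.    -1.   ]
(0.5245, 0.139, 0.0525, -80.7) -> [0.9, -0.8, 1.5] -0.0
```

send_rows([
  [0,0,0.5],
  [0,0,1],
  [0,0,1.5],
  [0,0,2],
  [0,0,2.5],
  [0,0,2.5],
  [0,0,2.5],
  [0,0,2.5],
], roll=[0,0,0,0,0,0,0,0], claw=[0.45,0.45,0.45,0.45,0.45,0.45,0.45,0.45])

```text
t: 14.45
eef_pos: [0.5245, 0.1383, 0.0529]
tool_rot: [0.0, 0.997, 0.081, 0.0]
contact_force: [-2.9, -1.0, 4.4]
gripper_width: 0.583
grasp_force: 64.3
```

send_rows([
  [0,0,0],
  [0,0,0],
  [0,0,0],
  [0,0,0],
  [0,0,0],
  [0,0,0],
  [0,0,0],
  [0,0,0],
], roll=[0,0,0,0,0,0,0,0], claw=[0.6,0.64,0.7,0.76,0.8,0.8,0.8,0.8])

```text
t: 15.12
eef_pos: [0.5242, 0.1383, 0.0524]
tool_rot: [0.0, 0.997, 0.081, -0.0]
contact_force: [0.6, 0.1, 0.5]
gripper_width: 0.793
grasp_force: 0.0
```

send_rows([
  [0,0,-10],
  [0,0,-25],
  [0,0,-45],
  [0,0,-65],
  [0,0,-85],
  [0,0,-105],
  [0,0,-120],
  [0,0,-120],
], roll=[0,0,0,0,0,0,0,0], claw=[0.8,0.8,0.8,0.8,0.8,0.8,0.8,0.8])

```text
t: 15.78
eef_pos: [0.5263, 0.1391, 0.1764]
tool_rot: [-0.001, 0.997, 0.081, 0.003]
contact_force: [-0.0, 0.0, 0.9]
gripper_width: 0.8
grasp_force: 0.0
```

```bash
python3 -c "
from h import *
d=np.array([-np.sin(np.radians(9.3)),np.cos(np.radians(9.3))]);k=np.array([.5475,-.009])
p=k-d*.115;print(p,k-d*.053,k+d*.14)
im=crop('scene',240,190,92,58,8,'s5.png')
go((*p,.17,-80.7),(*p,.05,-80.7))"
```

```text
[ 0.56608444 -0.12248841] [ 0.556065   -0.06130335] [0.52487547 0.1291598 ]
t 15.83 pos [0.5254 0.1387 0.1746] yaw -80.73 F [ 0.2 -0.2 -0.6] w 0.8 g 0.0 q7 -1.9 tilt [ 0.004  0.001 -1.   ]
(np.float64(0.5660844394268865), np.float64(-0.12248840738678284), 0.17, -80.7) -> [-1.9, 264.3, 4.5] -0.0
(np.float64(0.5660844394268865), np.float64(-0.12248840738678284), 0.05, -80.7) -> [-2.4, 264.4, 124.5] -0.0
```

View pics/s5.png

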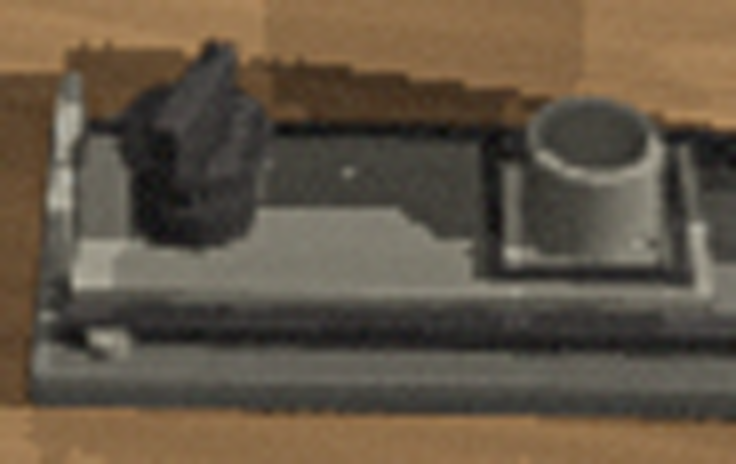

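The mould stands upright in the pocket at (595,180) px. Next I go behind the end plate, shut the fingers and turn by −90°.

send_rows([
  [0,15,0],
  [-1,50,0],
  [-1,88,0],
  [-2,128,0],
  [-2,168,0],
  [-2,208,0],
  [-2,242,0],
  [-2,260,0],
], roll=[-6,-12,-18,-24,-30,-36,-42,-48], claw=[0.8,0.6,0.4,0.2,0,0,0,0])

```text
t: 16.5
eef_pos: [0.5633, -0.1244, 0.1712]
tool_rot: [0.0, 0.878, 0.479, -0.001]
contact_force: [-0.3, -0.9, 0.4]
gripper_width: -0.002
grasp_force: 0.0
```

send_rows([
  [0,0,0],
  [0,0,0],
  [0,0,0],
  [0,0,0],
  [0,0,0],
  [0,0,0],
  [0,0,0],
  [0,0,0],
], roll=[-6,-12,-18,-24,-30,-36,-42,-42], claw=[0,0,0,0,0,0,0,0])

```text
t: 17.17
eef_pos: [0.5634, -0.1187, 0.1713]
tool_rot: [-0.001, 0.646, 0.763, -0.0]
contact_force: [0.1, 0.3, 0.8]
gripper_width: 0.0
grasp_force: 0.0
```

```bash
python3 -c "
from h import *
go((.566,-.1225,.048,9.3))"
```

```text
t 17.17 pos [ 0.5634 -0.1187  0.1713] yaw 9.47 F [0.1 0.3 0.8] w 0.0 g 0.0 q7 0.04 tilt [-0.002  0.001 -1.   ]
(0.566, -0.1225, 0.048, 9.3) -> [-4.3, 2.2, 123.3] 0.2
```

send_rows([
  [-4,2,20],
  [-4,2,50],
  [-4,2,80],
  [-4,2,105],
  [-4,2,118],
  [-4,2,123],
  [-4,2,123],
  [-4,2,123],
], roll=[0,0,0,0,0,0,0,0], claw=[0,0,0,0,0,0,0,0])

```text
t: 17.83
eef_pos: [0.5675, -0.1222, 0.0502]
tool_rot: [0.0, 0.648, 0.762, 0.0]
contact_force: [-0.3, 0.3, 0.1]
gripper_width: -0.001
grasp_force: 0.0
```

send_rows([
  [10,0,0],
  [20,0,0],
  [30,0,0],
  [38,0,0],
  [44,0,0],
  [50,0,0],
  [56,0,0],
  [62,0,0],
], roll=[0,0,0,0,0,0,0,0], claw=[0,0,0,0,0,0,0,0])

```text
t: 18.5
eef_pos: [0.5571, -0.0619, 0.0497]
tool_rot: [0.001, 0.648, 0.762, -0.0]
contact_force: [0.3, -3.0, 2.7]
gripper_width: -0.001
grasp_force: 1.9
```

```bash
python3 -c "
from h import *
go((.555-.022,-.061+.128,.048,9.3))"
```

```text
t 18.5 pos [ 0.5571 -0.0619  0.0497] yaw 9.2 F [ 0.3 -3.   2.7] w -0.001 g 1.9 q7 -0.16 tilt [ 0.001 -0.001 -1.   ]
(0.533, 0.067, 0.048, 9.3) -> [131.1, -3.2, 1.5] -0.1
```

send_rows([
  [7,0,0],
  [15,0,0],
  [24,0,0],
  [33,0,0],
  [42,0,0],
  [51,0,0],
  [59,0,0],
  [66,0,0],
], roll=[0,0,0,0,0,0,0,0], claw=[0,0,0,0,0,0,0,0])

```text
t: 19.17
eef_pos: [0.5461, 0.0055, 0.0494]
tool_rot: [-0.0, 0.647, 0.762, 0.0]
contact_force: [1.7, -2.2, 2.0]
gripper_width: 0.002
grasp_force: 1.8
```

send_rows([
  [8,0,0],
  [16,0,0],
  [24,0,0],
  [32,0,0],
  [39,0,0],
  [45,0,0],
  [50,0,0],
  [54,0,0],
], roll=[0,0,0,0,0,0,0,0], claw=[0,0,0,0,0,0,0,0])

```text
t: 19.83
eef_pos: [0.5372, 0.0582, 0.0493]
tool_rot: [-0.0, 0.647, 0.762, -0.0]
contact_force: [2.7, -2.2, 1.3]
gripper_width: 0.001
grasp_force: 1.6
```

send_rows([
  [1,0,0],
  [2,0,0],
  [3,0,0],
  [4,0,0],
  [5,0,0],
  [6,0,0],
  [6,0,0],
  [6,0,0],
], roll=[0,0,0,0,0,0,0,0], claw=[0,0,0,0,0,0,0,0])

```text
t: 20.5
eef_pos: [0.5361, 0.0634, 0.0492]
tool_rot: [-0.0, 0.648, 0.762, -0.0]
contact_force: [-0.1, -2.9, 0.8]
gripper_width: -0.001
grasp_force: 0.9
```

```bash
python3 -c "
from h import *
go((.555-.022,-.061+.128,.048,9.3))"
```

```text
t 20.5 pos [0.5361 0.0634 0.0492] yaw 9.28 F [-0.1 -2.9  0.8] w -0.001 g 0.9 q7 -0.4 tilt [-0.001  0.    -1.   ]
(0.533, 0.067, 0.048, 9.3) -> [4.1, -2.5, 1.2] -0.0
```

Still about 3 N, so it isn't at the stop yet. I'll creep on.

send_rows([
  [1,0,0],
  [2,0,0],
  [3,0,0],
  [4,0,0],
  [5,0,0],
  [6,0,0],
  [6,0,0],
  [6,0,0],
], roll=[0,0,0,0,0,0,0,0], claw=[0,0,0,0,0,0,0,0])

```text
t: 21.17
eef_pos: [0.5358, 0.0649, 0.0493]
tool_rot: [0.001, 0.649, 0.761, -0.002]
contact_force: [0.9, -11.7, 2.2]
gripper_width: -0.002
grasp_force: 6.2
```

Force has risen to 12 N and motion has stopped, so the carriage is home. Now I back off, rise and turn for the bar.

send_rows([
  [-12,0,0],
  [-25,0,0],
  [-40,0,-10],
  [-60,0,-30],
  [-75,0,-55],
  [-90,0,-85],
  [-100,0,-110],
  [-105,0,-125],
], roll=[0,0,-6,-12,-18,-24,-30,-36], claw=[0,0,0,0.2,0.4,0.6,0.6,0.6])

```text
t: 21.83
eef_pos: [0.5539, -0.0362, 0.1771]
tool_rot: [0.002, 0.379, 0.925, 0.001]
contact_force: [0.9, -0.1, 0.3]
gripper_width: 0.598
grasp_force: 0.0
```

send_rows([
  [0,0,0],
  [0,0,0],
  [0,0,0],
  [0,0,0],
  [0,0,0],
  [0,0,0],
  [0,0,0],
  [0,0,0],
], roll=[-6,-12,-18,-24,-30,-33,-33,-33], claw=[0.6,0.6,0.6,0.6,0.6,0.6,0.6,0.6])

```text
t: 22.5
eef_pos: [0.5524, -0.0345, 0.1743]
tool_rot: [-0.0, 0.103, 0.995, 0.0]
contact_force: [-0.2, 0.1, -0.5]
gripper_width: 0.598
grasp_force: 0.0
```

```bash
python3 -c "
from h import *
t=bot.read_camera('top');s=bot.read_camera('scene')
a=cv2.resize(t[155:210,180:260],None,fx=5,fy=5,interpolation=2);b=cv2.resize(s[175:230,270:350],None,fx=5,fy=5,interpolation=2)
cv2.imwrite('pics/c6.png',np.hstack([a,b])[...,::-1])
for p in((.5252,.1285,.077),(.5252,.1285,.099)):
  print((proj('top',np.array(p))-[180,155]+.5)*5,(proj('scene',np.array(p))-[270,175]+.5)*5+[400,0])
go((.5252,.1285,.15,78.1))"
```

```text
[141.30337392 160.82537887] [605.35138187 160.85126464]
[137.71830572 157.63606601] [607.98946739 132.48406299]
t 22.6 pos [ 0.5524 -0.0345  0.1744] yaw 78.18 F [-0.5  0.1 -1. ] w 0.595 g 0.0 q7 0.97 tilt [ 0.  0. -1.]
(0.5252, 0.1285, 0.15, 78.1) -> [60.0, 153.9, 24.4] 0.1
```

View pics/c6.png

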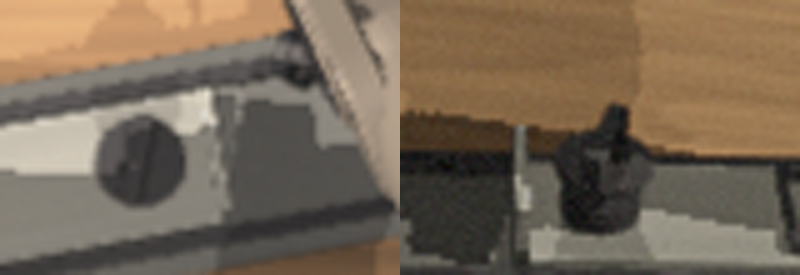

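In the top view (left half) the disc is centred at (140,161) px. That matches the predicted home position (141,161), so the carriage is home with the bar at the expected angle.

send_rows([
  [8,20,0],
  [20,50,0],
  [34,86,5],
  [46,118,12],
  [55,141,20],
  [60,154,25],
  [60,154,25],
  [60,154,25],
], roll=[0,0,0,0,0,0,0,0], claw=[0.6,0.6,0.6,0.6,0.6,0.6,0.6,0.6])

```text
t: 23.27
eef_pos: [0.5248, 0.129, 0.1493]
tool_rot: [-0.0, 0.102, 0.995, -0.0]
contact_force: [1.1, 0.1, 0.2]
gripper_width: 0.603
grasp_force: 0.0
```

```bash
python3 -c "
from h import *
go((.5254,.1285,.0805,78.1))"
```

```text
t 23.27 pos [0.5248 0.129  0.1493] yaw 78.34 F [1.1 0.1 0.2] w 0.603 g 0.0 q7 0.63 tilt [-0. -0. -1.]
(0.5254, 0.1285, 0.0805, 78.1) -> [-0.7, -0.3, 68.8] 0.2
```

send_rows([
  [0,0,12],
  [0,0,28],
  [0,0,44],
  [0,0,56],
  [0,0,64],
  [0,0,68],
  [0,0,68],
  [0,0,68],
], roll=[0,0,0,0,0,0,0,0], claw=[0.6,0.6,0.6,0.6,0.6,0.6,0.6,0.6])

```text
t: 23.93
eef_pos: [0.5253, 0.1285, 0.0816]
tool_rot: [0.0, 0.102, 0.995, 0.0]
contact_force: [-0.6, 0.1, 0.5]
gripper_width: 0.597
grasp_force: 0.0
```

send_rows([
  [0,0,0],
  [0,0,0],
  [0,0,0],
  [0,0,0],
  [0,0,0],
  [0,0,0],
  [0,0,0],
  [0,0,0],
], roll=[0,0,0,0,0,0,0,0], claw=[0.5,0.4,0.3,0.2,0.1,0.05,0.05,0.05], force=70)

```text
t: 24.6
eef_pos: [0.5251, 0.1281, 0.0815]
tool_rot: [0.0, 0.102, 0.995, -0.0]
contact_force: [-0.6, -2.6, 4.5]
gripper_width: 0.139
grasp_force: 71.2
```

```bash
python3 -c "
from h import *
go((.5254,.1285,.0655,78.1))"
```

```text
t 24.6 pos [0.5251 0.1281 0.0815] yaw 78.25 F [-0.6 -2.6  4.5] w 0.139 g 71.2 q7 0.54 tilt [ 0.    -0.001 -1.   ]
(0.5254, 0.1285, 0.0655, 78.1) -> [-0.2, 0.5, 16.0] 0.1
```

send_rows([
  [0,0,2],
  [0,0,4],
  [0,0,7],
  [0,0,10],
  [0,0,13],
  [0,0,15],
  [0,0,16],
  [0,0,16],
], roll=[0,0,0,0,0,0,0,0], claw=[0.05,0.05,0.05,0.05,0.05,0.05,0.05,0.05])

```text
t: 25.27
eef_pos: [0.5253, 0.1282, 0.0677]
tool_rot: [0.001, 0.102, 0.995, -0.001]
contact_force: [-8.5, -7.8, 31.2]
gripper_width: 0.145
grasp_force: 75.0
```

send_rows([
  [0,0,-0.5],
  [0,0,-0.5],
  [0,0,-0.5],
  [0,0,-0.5],
  [0,0,-0.5],
  [0,0,-0.5],
  [0,0,-0.5],
  [0,0,-0.5],
], roll=[3,8,13,18,23,28,33,38], claw=[0.05,0.05,0.05,0.05,0.05,0.05,0.05,0.05])

```text
t: 25.93
eef_pos: [0.5253, 0.1281, 0.0678]
tool_rot: [0.001, 0.422, 0.906, -0.001]
contact_force: [-7.2, -6.4, 25.3]
gripper_width: 0.146
grasp_force: 74.1
```

```bash
python3 -c "
from h import *
go((.5252,.1284,.067,9.3))
print(bot.get_obs()['torque'])"
```

```text
t 25.93 pos [0.5253 0.1281 0.0678] yaw 40.02 F [-7.2 -6.4 25.3] w 0.146 g 74.1 q7 -0.04 tilt [ 0.001 -0.002 -1.   ]
(0.5252, 0.1284, 0.067, 9.3) -> [0.3, 0.1, 0.8] 30.7
[-1.35197305  1.66520626  0.06599845]
```

Turning smoothly. I'll carry on to the stop.

send_rows([
  [0,0,0],
  [0,0,0],
  [0,0,0],
  [0,0,0],
  [0,0,0],
  [0,0,0],
  [0,0,0],
  [0,0,0],
], roll=[5,10,15,20,25,29,31,32], claw=[0.05,0.05,0.05,0.05,0.05,0.05,0.05,0.05])

```text
t: 26.6
eef_pos: [0.5253, 0.128, 0.0678]
tool_rot: [0.001, 0.655, 0.756, -0.0]
contact_force: [-7.1, -6.3, 25.3]
gripper_width: 0.144
grasp_force: 74.2
```

```bash
python3 -c "
from h import *
go((.5252,.1284,.067,9.3))
print(bot.get_obs()['torque'])"
```

```text
t 26.6 pos [0.5253 0.128  0.0678] yaw 8.19 F [-7.1 -6.3 25.3] w 0.144 g 74.2 q7 -0.51 tilt [ 0.001 -0.002 -1.   ]
(0.5252, 0.1284, 0.067, 9.3) -> [0.4, -0.1, 0.8] -1.1
[-1.37610143  1.55728393  0.36229602]
```

send_rows([
  [0,0,0],
  [0,0,0],
  [0,0,0],
  [0,0,0],
  [0,0,0],
  [0,0,0],
  [0,0,0],
  [0,0,0],
], roll=[1,2,3,4,4,4,4,4], claw=[0.05,0.05,0.05,0.05,0.05,0.05,0.05,0.05])

```text
t: 27.27
eef_pos: [0.5253, 0.128, 0.0678]
tool_rot: [0.001, 0.679, 0.734, -0.0]
contact_force: [-8.1, -6.7, 26.1]
gripper_width: 0.143
grasp_force: 76.6
```

```bash
python3 -c "
from h import *
go((.5252,.1284,.067,9.3))
print(bot.get_obs()['torque'])"
```

```text
t 27.27 pos [0.5253 0.128  0.0678] yaw 4.5 F [-8.1 -6.7 26.1] w 0.143 g 76.6 q7 -0.57 tilt [ 0.001 -0.003 -1.   ]
(0.5252, 0.1284, 0.067, 9.3) -> [0.4, -0.1, 0.8] -4.8
[-1.53092105  1.54865918  1.23967142]
```

At the stop (torque 1.2 N m). I let it rise while holding it there, then release.

send_rows([
  [0,0,-2],
  [0,0,-4],
  [0,0,-6],
  [0,0,-8],
  [0,0,-9],
  [0,0,-9],
  [0,0,-9],
  [0,0,-9],
], roll=[0,0,0,0,0,-2,-3,-3], claw=[0.05,0.05,0.05,0.05,0.05,0.05,0.05,0.05])

```text
t: 27.93
eef_pos: [0.5252, 0.128, 0.0751]
tool_rot: [0.001, 0.66, 0.751, -0.0]
contact_force: [-1.9, -4.5, 7.7]
gripper_width: 0.143
grasp_force: 71.8
```

```bash
python3 -c "
from h import *
go((.5252,.1284,.067,9.3))
print(bot.get_obs()['torque'])"
```

```text
t 27.93 pos [0.5252 0.128  0.0751] yaw 7.42 F [-1.9 -4.5  7.7] w 0.143 g 71.8 q7 -0.52 tilt [ 0.001 -0.001 -1.   ]
(0.5252, 0.1284, 0.067, 9.3) -> [0.4, 0.0, 8.1] -1.9
[-0.90345949  0.20122069  0.56806546]
```

send_rows([
  [0,0,0],
  [0,0,0],
  [0,0,0],
  [0,0,0],
  [0,0,0],
  [0,0,0],
  [0,0,0],
  [0,0,0],
], roll=[0,0,0,0,0,0,0,0], claw=[0.2,0.3,0.4,0.5,0.6,0.6,0.6,0.6])

```text
t: 28.6
eef_pos: [0.525, 0.1286, 0.0748]
tool_rot: [-0.0, 0.661, 0.751, 0.0]
contact_force: [-0.3, 0.0, 0.1]
gripper_width: 0.596
grasp_force: 0.0
```

send_rows([
  [0,0,-10],
  [0,0,-25],
  [0,0,-45],
  [0,0,-60],
  [-20,0,-75],
  [-50,0,-85],
  [-85,0,-95],
  [-120,0,-100],
], roll=[0,0,0,0,0,0,0,0], claw=[0.6,0.6,0.6,0.6,0.6,0.6,0.6,0.6])

```text
t: 29.27
eef_pos: [0.541, 0.0089, 0.1773]
tool_rot: [0.001, 0.66, 0.751, 0.001]
contact_force: [1.4, -0.2, 0.7]
gripper_width: 0.602
grasp_force: 0.0
```

send_rows([
  [-30,0,0],
  [-65,0,0],
  [-100,0,0],
  [-130,0,0],
  [-150,0,0],
  [-150,0,0],
  [-150,0,0],
  [-150,0,0],
], roll=[0,0,0,0,0,0,0,0], claw=[0.6,0.6,0.6,0.6,0.6,0.6,0.6,0.6])

```text
t: 29.93
eef_pos: [0.5592, -0.1382, 0.1754]
tool_rot: [-0.0, 0.661, 0.751, 0.0]
contact_force: [-1.0, 0.8, -0.2]
gripper_width: 0.602
grasp_force: 0.0
```

```bash
python3 -c "
from h import *
t=bot.read_camera('top');s=bot.read_camera('scene')
a=cv2.resize(t[155:225,170:260],None,fx=4.4,fy=4.4,interpolation=2);b=cv2.resize(s[165:235,270:360],None,fx=4.4,fy=4.4,interpolation=2)
c=cv2.resize(s[150:270,90:350],(792,290),interpolation=2)
cv2.imwrite('pics/c7.png',np.vstack([np.hstack([a,b]),c])[...,::-1])
go()"
```

```text
t 30.03 pos [ 0.5593 -0.1375  0.1753] yaw 7.42 F [ 0.8  0.3 -0.5] w 0.605 g 0.0 q7 0.09 tilt [ 0.     0.001 -1.   ]
```

View pics/c7.png

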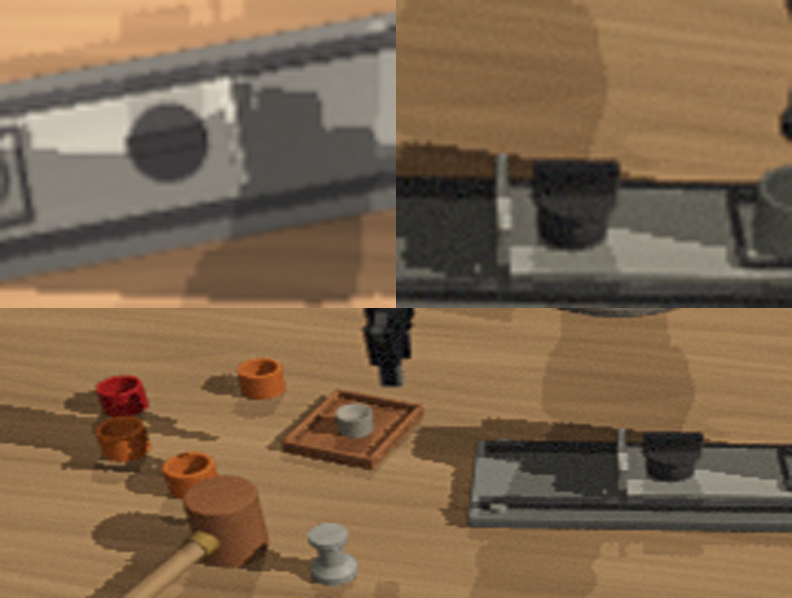

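The bar is in line with the carriage, the mould is in the pocket under the ram, and the cupel stands in the tray at (354,420) px. I'll check the knob's height numerically before handing in.

```bash
python3 -c "
from h import *
s=np.mean([cv2.cvtColor(bot.read_camera('scene'),6).astype(float) for _ in range(4)],0)
d=np.array([-np.sin(np.radians(9.3)),np.cos(np.radians(9.3))]);n=np.array([-d[1],d[0]])
k=np.array([.5253,.1283])
for o in(-.015,0,.015):
  q=k+d*o+n*.007
  for z in(.099,.094,.085): print(o,z,np.round(proj('scene',np.array([*q,z])),2))
  u=int(round(proj('scene',np.array([*q,.095]))[0]));print(u,s[195:208,u].round())
"
```

```text
-0.015 0.099 [305.82 199.45]
-0.015 0.094 [305.72 200.75]
-0.015 0.085 [305.52 203.07]
306 [93. 94. 94. 90. 97. 96. 52. 38. 33. 28. 23. 24. 28.]
0 0.099 [310.86 199.53]
0 0.094 [310.74 200.83]
0 0.085 [310.53 203.15]
311 [96. 90. 91. 94. 92. 95. 50. 37. 33. 26. 27. 21. 24.]
0.015 0.099 [315.91 199.61]
0.015 0.094 [315.78 200.91]
0.015 0.085 [315.54 203.23]
316 [112. 107. 106. 105. 106. 110.  66.  38.  35.  27.  22.  34.  34.]
```

The measured bar top is at z ≈ 0.094 m, so the knob is at 5 mm depth and latched. I'm handing in.

```bash
python3 -c "
from station import bot
print(bot.hand_in())"
```

```text
the job is handed in; nothing more can be done
None
```

I handed the job in at about 30 s: the cupel stands upright in the tray, the mould is in the pocket with the carriage fully home, and the knob measured latched down (5 mm) with its bar in line; no verdict came back.

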